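Shut the valve and take the test plug off the quick coupling

ROBOT

A 7-joint arm with a two-finger parallel gripper is mounted at the origin on the work surface. World frame = base frame: x ahead of the robot, y to its left, z up, the work surface at z = 0. Lengths are in m, angles in rad, forces in N, time in s.
With the tool pointing down it reaches from about 0.425 to 0.875 m from the base axis. Payload 4.7 kg.
Tool frame: the origin (TCP) lies where the fingers leave the gripper's body, on its centre line; the fingertips stand 70 mm ahead of it and the grasp point (between the pads) lies 51 mm ahead of it; z points along the fingers, y is the line along which they close (so a half turn about z gives the same grasp; the last joint's range is limited). The gripper opens to 87 mm and grips with 3 to 60 N. Pads are 19 mm wide; open, the fingers measure 117 mm over their backs; the gripper's body (75 mm by 190 mm) begins 51 mm behind the grasp point.
Start: joints at [1.323, 0.321, -0.07, 1.45, 0.023, 1.371, -0.057], TCP at [0.168, -0.628, 0.292] pointing down, gripper open.
Joint ranges: [-2.86, 2.86], [-0.3, 2.09], [-1.38, 1.24], [0.06, 2.45], [-1.56, 4.7], [0.09, 2.05], [-2.69, 2.69]. Speed limits (rad/s): [2.57, 2.57, 3.14, 3.14, 3.14, 3.14, 3.14].

INTERFACE

Orientations are given as a rotation vector (axis times angle).
In Python, from bench import ctrl gives the robot as it stands.
- The arm moves only by the tool play_rows, never from a script. Its argument "increments" is a list that holds one entry, the list of rows, each a list of 7 numbers: the shift along the tool's x, y, z as a fraction of full scale, then the turn, a rotation vector about the tool's x, y, z as a fraction of full scale, then the gripper command: -1 is shut, 1 is fully open, values between are in proportion. A call has 1 to 8 rows; each row is the pose to reach, as a shift and turn from the pose commanded when the call began, along the tool's axes at that moment; what a row does not reach only later rows make up. Full scale, the value 1, is 0.1 m for a shift and 90 degrees for a turn. A row lasts 1/10 s, in which the tool goes at most 50 mm and 8.59 degrees, less where a joint would pass 70% of its speed; a pose out of reach is approached as far as the arm can. A call with a number of a shift or a turn outside -1 to 1 is refused whole. A call with a gripper value outside its range is refused whole. The fingers move at their own pace and stop on an object; "squeeze" is the grip in N (left out, the last holds). Time passes only in rows, so rows that repeat a pose let the fingers close. It gives the time, the measured TCP pose, the force, the opening and the grip force at its end, in the units of the state.
- ctrl.get_state(): the state, without advancing time (a new reading comes with each control period).
- ctrl.get_image(name): name is "scene" or "top" or "wrist"; returns the picture (420x560x3 uint8, red, green, blue); there is no depth.
- ctrl.get_calibration(name): a dict with "vertical_fov" (degrees; the focal length in pixels is half the picture's height over the tangent of half this angle, whatever the lens; pixels are square), "cx", "cy" (the principal point, pixels), "R" (3x3) and "t" (3): a world point X has camera coordinates R X + t; the wrist camera has in their place "T_tool_cam" (4x4, takes a point from camera to tool coordinates, whose origin is the TCP and whose axes are the flange's). Camera axes: x right, y down, z forward; pixel columns grow to the right and rows downward; lengths in m; the calibration is good to about 2 mm. A picture is of the moment at which its call begins: read the wrist's pose just before it. get_calibration takes no time and is no camera call.
- ctrl.close_job(): hands the job in; it is judged then, once.
The state is a dict: "time": time; "joint_positions": joint angles; "qd": joint speeds; "joint_torque": joint torques, N m; "position": TCP position; "tool_rot": TCP orientation; "ft_force": force on the tool from outside, world axes, zero at the start; "torque": the same for the moment, N m; "grip_width": opening from 0.0 (shut) to 1.0 (fully open); "grip_force": force on a finger pad.
Only numpy, scipy, OpenCV 4.12 (cv2) and the standard library are available. Lean on these libraries where they do the work, as an engineer would, in place of code of your own. Each camera call takes 0.05 s, during which the arm holds its last target. There are 200 camera calls.

TASK

The pressure test is over: first turn the red valve handle on the hydraulic unit clockwise to its stop, without touching the blue and black handles beside it. Then push the spring-loaded sleeve of the leaning quick coupling fully back, without ramming it, pull the yellow-headed plug straight out so that the sleeve springs forward again, and stand the plug upright on its steel nose in the black drip tray and let go. Leave the spray can, the wrench and the jar where they are.

Things in the scene. Friction and masses are not known exactly. Their poses are not given: they have to be found in the camera images.
- unit: hydraulic test unit, fixed: steel bed plate 200 (x) x 380 (y) x 20 mm; origin at the centre of its underside, z up. On it a valve block 75 x 225 mm, top 90 mm above the bench, with three valve handles in a row along y, 70 mm apart (order varies); near the -y edge, at (22, -145, 50) mm, the foot of the quick coupling, which leans 25 degrees from vertical towards the unit's -x, turned 30 degrees towards -y
- coupler: the quick coupling's brass socket on the unit; origin at the centre of its foot, z outwards along the leaning axis, y level. Foot 54 mm wide, 22 mm high; bore 28.4 mm wide from z = 22 mm (floor) to z = 62 mm (mouth). Hidden latches hold the plug's groove until the sleeve is back about 8 mm; push it to its stop, or they catch again as plug and sleeve come forward together
- sleeve_face (a point): centre of the outer end face of the coupling's sleeve, z outwards along its axis, y level. The sleeve ends in a steel flange 72 mm in diameter, 8 mm thick, with a 38 mm hole through which the plug's head stands out 28 mm (42 mm with the sleeve back); behind it a red barrel 52 mm in diameter. Push the flange beside the head along -z to retract the sleeve
- sleeve (a joint): sleeve travel in m: 0 forward (rest), 0.014 fully pushed back (hard stop). Its spring resists with 6 N at rest rising to 12 N at the stop; let go, it springs forward, but rides on the plug's nose until the plug is out
- plug_center (a point): centre of the blanking plug, half-way along its 86 mm; z from nose to head. Loose, 0.15 to 0.31 kg. Yellow round head 30 mm in diameter, the last 46 mm; below it a steel stem 26 mm in diameter, 40 mm long, with a groove 16 mm in diameter from 12 to 24 mm above the nose. Seated, its nose stands on the bore's floor, its axis on the coupling's
- plug_nose (a point): centre of the flat end of the plug's nose (26 mm in diameter), 43 mm below the plug's centre; axes as for the plug
- valve_red (a joint): red valve handle, rad: 0 to 0.25 as found (open), grows as it is turned clockwise seen from above; shut at its hard stop, 1.571. Stiff: 0.08 N m of friction
- valve_red_grip (a point): grip point of the red handle, on its upright turning axis, 37 mm above the top of the valve block; x along the bar. The bar is 42 mm long, 14 mm thick and 32 mm high, its top 7 mm above this point; below it a disc 44 mm in diameter whose top lies 23 mm below this point
- valve_blue: blue valve handle of the same shape, at some angle; origin 6 mm above the top of the valve block on its turning axis. Not to be touched
- valve_black: black valve handle of the same shape, at some angle; origin 6 mm above the top of the valve block on its turning axis. Not to be touched
- tray_in (a point): centre of the inner floor of the black drip tray, which is fixed: outside 160 (x) x 180 (y) x 22 mm high, walls 4 mm; z up. The floor is flat and lies about 4 mm above the bench
- spray_can: upright white and blue spray can, 60 mm in diameter, 170 mm high; origin at the centre of its underside. Loose, leave it
- wrench: steel wrench, 170 mm long, lying on the bench; origin under its middle. Loose, leave it
- jar: amber glass jar, 64 mm in diameter, 75 mm high; origin at the centre of its underside. Loose, leave it
Things that resemble listed ones, but are neither listed nor needed, are in the scene too. What is shaped like the part that bears plug_center but turquoise is not meant.

How it is judged:
By the outcome, as a careful person would: the job done as asked, in the order asked, and still so for the second after the job is handed in, with the robot touching nothing.
It also fails if it takes over 58 s, if anything falls off the work surface, if the arm or the gripper's body presses on something with over 40 N, if the wrist force passes 120 N, or if a joint passes its speed limit or range.

## Working session

There is one attempt and no reset: what is moved stays moved. The work goes in short steps, Python scripts to look and compute and a tool call to move; the robot and the scene stay as the last step left them, time stands still between calls to the robot, and variables do not carry over. Pictures are saved under pics/ and viewed, at most 10 in all, crops included, and the job is handed in when it is done.

Besides the shell and the picture viewer there is one more tool, called after "Emit:" in YAML: its name, and indented under it one key for each argument. play_rows: Moves the arm, as the interface text tells. Shift numbers are shares of 0.1 m and turn numbers shares of 90 degrees, none past 1 either way. Its arguments: {"type":"object","properties":{"increments":{"type":"array"},"squeeze":{"type":"number"}},"required":["increments"]}

```bash
mkdir -p pics; ls; python3 - <<'E'
from bench import ctrl
import cv2,numpy as np,json
for n in ("scene","top"):
    im=ctrl.get_image(n); cv2.imwrite(f"pics/{n}0.png",im[:,:,::-1])
    c=ctrl.get_calibration(n); print(n,{k:np.round(v,4).tolist() for k,v in c.items() if not isinstance(v,str)})
print(ctrl.get_calibration("wrist"))
print(ctrl.get_state())
E
```

```text
pics
scene {'vertical_fov': 44.8079, 'cx': 284.5943, 'cy': 207.0473, 'R': [[0.7951, 0.6063, -0.0125], [0.3479, -0.473, -0.8095], [-0.4967, 0.6393, -0.587]], 't': [-0.495, -0.1501, 1.6052]}
top {'vertical_fov': 55.9804, 'cx': 286.8203, 'cy': 212.5279, 'R': [[0.0149, -0.9994, -0.031], [-0.9914, -0.0107, -0.1303], [0.1299, 0.0327, -0.991]], 't': [0.0191, 0.6199, 0.9863]}
{'vertical_fov': 66.48887546338526, 'cx': 285.9159012440294, 'cy': 210.79182320818805, 'T_tool_cam': array([[-5.05535030e-04, -9.55158130e-01, -2.96095746e-01,
         8.10228570e-02],
       [ 9.99999828e-01, -3.95198016e-04, -4.32489650e-04,
        -2.17246025e-04],
       [ 2.96079554e-04, -2.96095914e-01,  9.55158166e-01,
        -9.35856480e-02],
       [ 0.00000000e+00,  0.00000000e+00,  0.00000000e+00,
         1.00000000e+00]])}
{'time': 0.1, 'joint_positions': array([ 1.32313249,  0.32173869, -0.07008127,  1.45156106,  0.0225751 ,
        1.37080012, -0.05689108]), 'qd': array([ 1.44075921e-04, -3.53983961e-03,  1.17047309e-03, -3.28668397e-03,
        1.24580326e-04, -6.19168800e-04,  2.58930103e-05]), 'joint_torque': array([-4.32763554e-04, -4.92569089e+01, -4.05860329e-01, -3.13399172e+01,
       -6.40833378e-02,  3.94726137e-02,  8.80627249e-05]), 'position': array([ 0.16807587, -0.62749972,  0.29127332]), 'tool_rot': array([-3.11303643e+00, -4.09828173e-01,  4.62246440e-04]), 'ft_force': array([-0.0609575 ,  1.25271417, -0.16595556]), 'torque': array([-0.04739195, -0.02112784, -0.00242644]), 'grip_force': 0.0, 'grip_width': 1.000674154791851}
```

View pics/scene0.png

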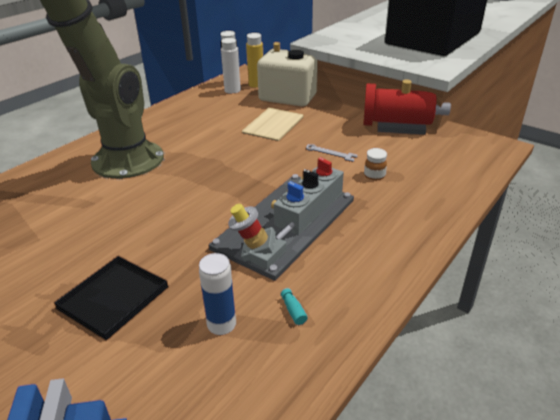

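View pics/top0.png

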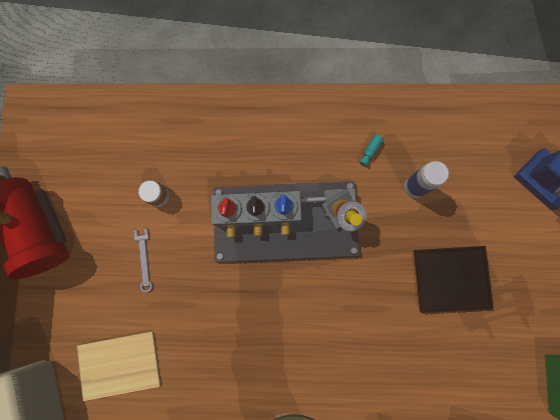

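Scene: the unit sits mid-bench with handles red (228,207), black (255,205) and blue (284,205) in the top view. The coupling's yellow head is at (353,218), the tray at (453,280), the can at (430,178), and the turquoise decoy plug at (371,150).

```bash
cat > h.py <<'E'
from bench import ctrl
import cv2,numpy as np
from scipy.spatial.transform import Rotation as Ro
def cam(n,st=None):
    c=ctrl.get_calibration(n); f=210/np.tan(np.radians(c["vertical_fov"])/2)
    if n=="wrist":
        T=c["T_tool_cam"]; Rw=Ro.from_rotvec(st["tool_rot"]).as_matrix()
        R=(Rw@T[:3,:3]).T; C=Rw@T[:3,3]+st["position"]
    else: R=np.array(c["R"]); C=-R.T@np.array(c["t"])
    return f,c["cx"],c["cy"],R,C
def ray(cm,p):
    f,cx,cy,R,C=cm; d=R.T@np.array([(p[0]-cx)/f,(p[1]-cy)/f,1]); return C,d/np.linalg.norm(d)
def onz(cm,p,z):
    C,d=ray(cm,p); return C+d*(z-C[2])/d[2]
def proj(cm,X):
    f,cx,cy,R,C=cm; q=R@(np.array(X)-C); return np.array([cx+f*q[0]/q[2],cy+f*q[1]/q[2]])
def tri(*rs):
    A=sum(np.eye(3)-np.outer(d,d) for C,d in rs); b=sum((np.eye(3)-np.outer(d,d))@C for C,d in rs); return np.linalg.solve(A,b)
def hsv(im,lo,hi,box=None):
    m=cv2.inRange(cv2.cvtColor(im,cv2.COLOR_RGB2HSV),np.array(lo),np.array(hi))
    if box: k=np.zeros_like(m);x0,y0,x1,y1=box;k[y0:y1,x0:x1]=1;m*=k
    return m
def cen(m):
    n,l,s,c=cv2.connectedComponentsWithStats(m); i=1+np.argmax(s[1:,4]); return c[i],s[i]
def pose(x,zax,yax):  # TCP pose from tool z and approx y
    z=np.array(zax,float);z/=np.linalg.norm(z);y=np.array(yax,float);y-=z*(y@z);y/=np.linalg.norm(y)
    return np.array(x,float),np.column_stack([np.cross(y,z),y,z])
def inc(P,st,cmd=None):  # row needed from current pose (units of the tool)
    R0=Ro.from_rotvec(st["tool_rot"]).as_matrix(); d=R0.T@(P[0]-st["position"])/0.1
    w=Ro.from_matrix(R0.T@P[1]).as_rotvec()/(np.pi/2); return np.round(np.r_[d,w],3)
E
python3 - <<'E'
from h import *
t=cv2.imread("pics/top0.png")[:,:,::-1].copy(); s=cv2.imread("pics/scene0.png")[:,:,::-1].copy()
ct,cs=cam("top"),cam("scene")
def both(name,lo,hi,bt,bs,z):
    a,sa=cen(hsv(t,lo,hi,bt)); b,sb=cen(hsv(s,lo,hi,bs))
    print(name,a.round(1),sa[4],b.round(1),sb[4],"tri",tri(ray(ct,a),ray(cs,b)).round(4),"onz",onz(ct,a,z)[:2].round(4),onz(cs,b,z)[:2].round(4))
both("red",(0,120,60),(8,255,255),(205,190,245,225),(312,155,335,180),.12)
both("blue",(105,120,60),(125,255,255),(268,190,300,220),(280,178,310,205),.12)
both("yel",(22,150,90),(32,255,255),(335,200,375,235),(225,200,252,225),.14)
m=hsv(t,(0,0,0),(180,255,45),(405,235,500,320)); c=max(cv2.findContours(m,0,1)[0],key=cv2.contourArea)
r=cv2.minAreaRect(c); print("tray",r,onz(ct,r[0],.02),[onz(ct,p,.022)[:2].round(3) for p in cv2.boxPoints(r)])
for p in [(219,192),(220,257),(354,251),(350,186)]: print("bolt",onz(ct,p,.022).round(4))
a=cv2.resize(t[165:275,200:385],None,fx=4,fy=4,interpolation=2)
b=cv2.resize(s[150:275,205:365],None,fx=3,fy=3,interpolation=2)[:,:]
cv2.imwrite("pics/c1.png",a[:,:,::-1])
E
```

```text
red [226.6 207.3] 241 [323.8 166.7] 230 tri [0.622  0.1721 0.1124] onz [0.6204 0.1702] [0.6292 0.1622]
blue [283.1 204.3] 222 [294.7 192.3] 261 tri [0.6302 0.0339 0.1104] onz [0.629  0.0337] [0.6383 0.0223]
yel [353.1 217.4] 187 [239.  214.9] 95 tri [ 0.5977 -0.1332  0.1276] onz [ 0.5967 -0.1309] [ 0.6088 -0.1457]
tray ((461.0579833984375, 278.4931640625), (63.620059967041016, 53.51329040527344), 83.2901611328125) [ 0.45677393 -0.42123567  0.02      ] [array([ 0.528, -0.346]), array([ 0.546, -0.482]), array([ 0.387, -0.493]), array([ 0.369, -0.36 ])]
bolt [0.6756 0.2104 0.022 ]
bolt [0.5025 0.2013 0.022 ]
bolt [ 0.5231 -0.1486  0.022 ]
bolt [ 0.695  -0.1392  0.022 ]
```

View pics/c1.png

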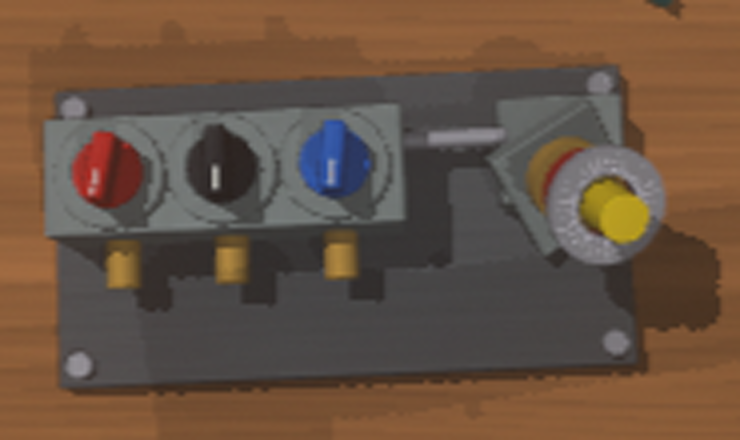

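The crop shows the red bar (92,190)→(103,140), near the unit's x, with the black and blue bars beside it. The coupling leans toward lower right with its head at (615,212). I'll plan the approach above the red handle.

```bash
python3 - <<'E'
from h import *
st=ctrl.get_state(); p0=np.array([.168,-.628,.292]); R0=Ro.from_rotvec(st["tool_rot"]).as_matrix()
print(R0.round(3))
p1=np.array([.615,.155,.25]); N=10
# turn about tool z so y goes az -75 -> 93 CCW
az0=np.arctan2(R0[1,1],R0[0,1]); tot=-(np.radians(93.2)-az0); print(np.degrees(tot))
for k in range(N):
    Rk=R0@Ro.from_rotvec([0,0,tot*k/N]).as_matrix(); print((Rk.T@(p1-p0)/N/.1).round(3), round(tot/N/(np.pi/2),3))
E
```

```text
[[ 0.966  0.259 -0.001]
 [ 0.259 -0.966  0.002]
 [-0.    -0.002 -1.   ]]
-168.2003959930038
[ 0.634 -0.641  0.043] -0.187
[ 0.793 -0.43   0.043] -0.187
[ 0.883 -0.182  0.043] -0.187
[0.898 0.081 0.043] -0.187
[0.836 0.338 0.043] -0.187
[0.702 0.565 0.043] -0.187
[0.509 0.744 0.043] -0.187
[0.272 0.86  0.043] -0.187
[0.011 0.901 0.043] -0.187
[-0.25   0.866  0.043] -0.187
```

Emit:
play_rows:
  increments:
    - [[0.634,-0.641,0.04,0,0,-0.187,-0.2],[0.634,-0.641,0.04,0,0,-0.187,-0.2],[0.634,-0.641,0.04,0,0,-0.187,-0.2]]

```text
time: 0.4
position: [0.2178, -0.5444, 0.2877]
tool_rot: [-3.013, -0.877, -0.004]
ft_force: [0.3, 0.9, 0.5]
grip_width: 0.81
grip_force: 0.0
```

Emit:
play_rows:
  increments:
    - [[0.793,-0.43,0.04,0,0,-0.187,-0.2],[0.793,-0.43,0.04,0,0,-0.187,-0.2],[0.793,-0.43,0.04,0,0,-0.187,-0.2]]

```text
time: 0.7
position: [0.2617, -0.4663, 0.284]
tool_rot: [-2.854, -1.308, -0.003]
ft_force: [-0.2, -0.1, 0.8]
grip_width: 0.536
grip_force: 0.0
```

Emit:
play_rows:
  increments:
    - [[0.883,-0.182,0.04,0,0,-0.187,-0.2],[0.883,-0.182,0.04,0,0,-0.187,-0.2],[0.883,-0.182,0.04,0,0,-0.187,-0.2]]

```text
time: 1.0
position: [0.3055, -0.3885, 0.2802]
tool_rot: [-2.634, -1.711, -0.002]
ft_force: [-0.3, -0.3, -0.8]
grip_width: 0.41
grip_force: 0.0
```

Emit:
play_rows:
  increments:
    - [[0.898,0.081,0.04,0,0,-0.187,-0.2],[0.898,0.081,0.04,0,0,-0.187,-0.2],[0.898,0.081,0.04,0,0,-0.187,-0.2]]

```text
time: 1.3
position: [0.3496, -0.3105, 0.2763]
tool_rot: [-2.357, -2.077, -0.002]
ft_force: [0.2, 0.1, -0.5]
grip_width: 0.395
grip_force: 0.0
```

Emit:
play_rows:
  increments:
    - [[0.836,0.338,0.04,0,0,-0.187,-0.2],[0.836,0.338,0.04,0,0,-0.187,-0.2],[0.836,0.338,0.04,0,0,-0.187,-0.2]]

```text
time: 1.6
position: [0.3939, -0.2325, 0.2724]
tool_rot: [2.028, 2.399, 0.002]
ft_force: [-0.6, -0.4, -0.7]
grip_width: 0.397
grip_force: 0.0
```

Tracking well; continue.

Emit:
play_rows:
  increments:
    - [[0.702,0.565,0.04,0,0,-0.187,-0.2],[0.702,0.565,0.04,0,0,-0.187,-0.2],[0.702,0.565,0.04,0,0,-0.187,-0.2]]

```text
time: 1.9
position: [0.4383, -0.1544, 0.2685]
tool_rot: [1.656, 2.669, 0.003]
ft_force: [0.1, -1.0, -0.1]
grip_width: 0.403
grip_force: 0.0
```

Emit:
play_rows:
  increments:
    - [[0.509,0.744,0.04,0,0,-0.187,-0.2],[0.509,0.744,0.04,0,0,-0.187,-0.2],[0.509,0.744,0.04,0,0,-0.187,-0.2]]

```text
time: 2.2
position: [0.4827, -0.0761, 0.2644]
tool_rot: [1.249, 2.882, 0.004]
ft_force: [1.0, 0.0, 0.9]
grip_width: 0.399
grip_force: 0.0
```

Emit:
play_rows:
  increments:
    - [[0.272,0.86,0.04,0,0,-0.187,-0.2],[0.272,0.86,0.04,0,0,-0.187,-0.2],[0.272,0.86,0.04,0,0,-0.187,-0.2]]

```text
time: 2.5
position: [0.527, 0.002, 0.2602]
tool_rot: [0.816, 3.034, 0.006]
ft_force: [-0.6, 0.3, -0.5]
grip_width: 0.399
grip_force: 0.0
```

```bash
python3 - <<'E'
from h import *
st=ctrl.get_state(); im=ctrl.get_image("wrist"); cv2.imwrite("pics/w1.png",im[:,:,::-1]); np.save("w1.npy",np.r_[st["position"],st["tool_rot"]]); print(st["position"],st["joint_positions"].round(2))
E
```

```text
[0.52697079 0.00200338 0.26015363] [ 0.68  0.14 -0.78  1.78  0.1   1.27  0.92]
```

Emit:
play_rows:
  increments:
    - [[0.011,0.901,0.04,0,0,-0.187,-0.2],[0.011,0.901,0.04,0,0,-0.187,-0.2],[0.011,0.901,0.04,0,0,-0.187,-0.2]]

```text
time: 2.85
position: [0.571, 0.0794, 0.2556]
tool_rot: [-0.366, -3.119, -0.005]
ft_force: [-0.8, 0.7, 0.6]
grip_width: 0.401
grip_force: 0.0
```

Emit:
play_rows:
  increments:
    - [[-0.25,0.866,0.04,0,0,-0.187,-0.2],[-0.25,0.866,0.04,0,0,-0.187,-0.2],[-0.25,0.866,0.04,0,0,-0.187,-0.2],[-0.25,0.866,0.04,0,0,-0.187,-0.2]]

```text
time: 3.25
position: [0.6148, 0.153, 0.2511]
tool_rot: [0.083, -3.138, 0.003]
ft_force: [-0.3, 0.4, -0.1]
grip_width: 0.4
grip_force: 0.0
```

```bash
python3 - <<'E'
from h import *
st=ctrl.get_state(); im=ctrl.get_image("wrist"); cv2.imwrite("pics/w2.png",im[:,:,::-1]); np.save("w2.npy",np.r_[st["position"],st["tool_rot"]]); print(st["position"],st["joint_positions"].round(2))
a=cv2.imread("pics/w1.png")
cv2.imwrite("pics/w12.png",np.hstack([cv2.resize(a,None,fx=.7,fy=.7),cv2.resize(im[:,:,::-1],None,fx=.7,fy=.7)]))
E
```

```text
[0.61481419 0.15300704 0.25106695] [ 0.39  0.44 -0.89  1.52  0.35  1.34  1.09]
```

View pics/w12.png

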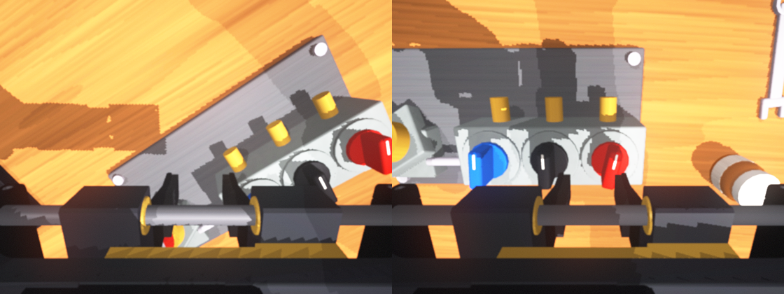

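```bash
python3 - <<'E'
import cv2
a=cv2.imread("pics/w2.png"); cv2.imwrite("pics/c2.png",cv2.resize(a[165:290,100:375],None,fx=2.9,fy=2.9,interpolation=cv2.INTER_CUBIC))
E
```

```text
(no output)
```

View pics/c2.png

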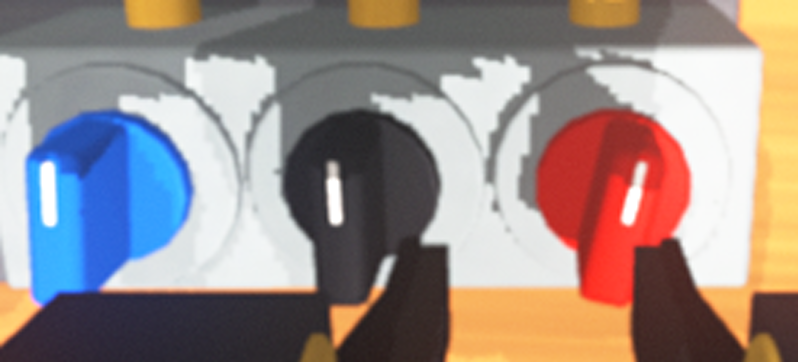

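The red bar's white mark runs (640,165)→(628,222) in the crop, and its disc is centred at about (614,185). The black and blue bars are as before.

```bash
python3 - <<'E'
from h import *
v=np.load("w2.npy"); st=dict(position=v[:3],tool_rot=v[3:]); cw=cam("wrist",st)
f=lambda x,y:(100+x/2.9-.3,165+y/2.9-.3)
a=onz(cw,f(640,165),.134); b=onz(cw,f(628,222),.134)
print("mark",a,b,"az",np.degrees(np.arctan2(*(b-a)[1::-1])))
for n,c in (("red",(614,185)),("black",(362,188)),("blue",(115,188))): print(n,onz(cw,f(*c),.102))
im=cv2.imread("pics/w2.png")[:,:,::-1].copy()
m=hsv(im,(0,120,60),(8,255,255),(270,195,350,240)); print(cen(m))
# white mark by mask
for nm,box in (("red",(305,215,335,250)),("black",(205,215,225,250)),("blue",(105,215,125,250))):
    w=hsv(im,(0,0,170),(180,60,255),box); n,l,s,c=cv2.connectedComponentsWithStats(w)
    i=1+np.argmax(s[1:,4]); ys,xs=np.where(l==i); P=np.column_stack([xs,ys]).astype(np.float32)
    vx,vy,x0,y0=cv2.fitLine(P,cv2.DIST_L2,0,.01,.01).ravel(); h=(ys.max()-ys.min())/2
    A=onz(cw,(x0-vx/vy*h,y0-h),.134);B=onz(cw,(x0+vx/vy*h,y0+h),.134); print(nm,len(xs),"mid",((A+B)/2).round(4),"len",np.linalg.norm(B-A).round(4),"az",np.degrees(np.arctan2(B[1]-A[1],B[0]-A[0])).round(1))
# bed edge direction: bolts in wrist
for x,y in ((340.,83.),): pass
E
```

```text
mark [0.60406382 0.17634626 0.134     ] [0.61892588 0.17465202 0.134     ] az -6.50351701414837
red [0.62120037 0.17378924 0.102     ]
black [0.62578306 0.10373335 0.102     ]
blue [0.62940742 0.03495072 0.102     ]
(array([310.52262588, 222.59018483]), array([ 285,  203,   53,   37, 1569], dtype=int32))
red 77 mid [0.6118 0.1755 0.134 ] len 0.0154 az -8.9
black 86 mid [0.6162 0.1029 0.134 ] len 0.0158 az 2.9
blue 148 mid [0.6201 0.0268 0.134 ] len 0.0259 az -6.4
```

```bash
python3 - <<'E'
from h import *
st=ctrl.get_state()
az=np.radians(82); y=[np.cos(az),np.sin(az),0]
P=pose([.6212,.1738,.215],[0,0,-1],y); print(inc(P,st)); P=pose([.6212,.1738,.181],[0,0,-1],y); print(inc(P,st))
E
```

```text
[-0.075  0.214  0.363 -0.002 -0.001  0.122]
[-0.076  0.215  0.703 -0.002 -0.001  0.122]
```

Emit:
play_rows:
  increments:
    - [[-0.075,0.214,0.3,-0.002,-0.001,0.122,-0.2],[-0.075,0.214,0.3,-0.002,-0.001,0.122,-0.2],[-0.075,0.214,0.3,-0.002,-0.001,0.122,-0.2],[-0.075,0.214,0.45,-0.002,-0.001,0.122,-0.2],[-0.075,0.214,0.6,-0.002,-0.001,0.122,-0.2],[-0.075,0.214,0.7,-0.002,-0.001,0.122,-0.2],[-0.075,0.214,0.7,-0.002,-0.001,0.122,-0.2]]
  squeeze: 20

```text
time: 4.0
position: [0.6197, 0.1761, 0.1797]
tool_rot: [-0.211, -3.132, -0.003]
ft_force: [-0.4, -1.3, 0.4]
grip_width: 0.397
grip_force: 0.0
```

Emit:
play_rows:
  increments:
    - [[0,0,0,0,0,0,-1],[0,0,0,0,0,0,-1],[0,0,0,0,0,0,-1],[0,0,0,0,0,0,-1],[0,0,0,0,0,0,-1]]

```text
time: 4.5
position: [0.6208, 0.174, 0.1828]
tool_rot: [0.214, 3.134, -0.004]
ft_force: [-2.6, -5.9, 4.7]
grip_width: 0.161
grip_force: 19.9
```

Emit:
play_rows:
  increments:
    - [[0,0,0,0,0,0.09,-1],[0,0,0,0,0,0.18,-1],[0,0,0,0,0,0.27,-1],[0,0,0,0,0,0.36,-1],[0,0,0,0,0,0.45,-1],[0,0,0,0,0,0.54,-1],[0,0,0,0,0,0.63,-1],[0,0,0,0,0,0.72,-1]]

```text
time: 5.3
position: [0.6216, 0.1751, 0.1828]
tool_rot: [1.865, 2.525, 0.003]
ft_force: [1.2, -3.2, 0.6]
grip_width: 0.158
grip_force: 20.0
```

Emit:
play_rows:
  increments:
    - [[0,0,0,0,0,0.05,-1],[0,0,0,0,0,0.1,-1],[0,0,0,0,0,0.14,-1],[0,0,0,0,0,0.17,-1],[0,0,0,0,0,0.19,-1],[0,0,0,0,0,0.21,-1],[0,0,0,0,0,0.21,-1]]

```text
time: 6.0
position: [0.6219, 0.1756, 0.1828]
tool_rot: [2.247, 2.192, 0.005]
ft_force: [2.3, -5.3, -0.4]
grip_width: 0.171
grip_force: 20.9
```

```bash
python3 - <<'E'
from h import *
st=ctrl.get_state(); R=Ro.from_rotvec(st["tool_rot"]).as_matrix(); print(R.round(3), np.degrees(np.arctan2(R[1,1],R[0,1])),st["position"],st["ft_force"],st["torque"],st["joint_positions"].round(2))
E
```

```text
[[ 0.025  1.     0.004]
 [ 1.    -0.025  0.001]
 [ 0.001  0.004 -1.   ]] -1.437898545119505 [0.6218779  0.17564427 0.18279493] [ 2.33994417 -5.31309469 -0.37770217] [-1.1210403  -0.69566716  0.53098795] [ 0.11  0.44 -0.55  1.58  0.24  1.19 -0.51]
```

Emit:
play_rows:
  increments:
    - [[0,0,0,0,0,0,-0.2],[0,0,0,0,0,0,-0.2],[0,0,0,0,0,0,-0.2],[0,0,-0.3,0,0,0,-0.2],[0,0,-0.7,0,0,0,-0.2],[0,0,-0.9,0,0,0,-0.2]]

```text
time: 6.6
position: [0.621, 0.1786, 0.2757]
tool_rot: [-2.247, -2.196, -0.011]
ft_force: [0.6, 1.0, 0.6]
grip_width: 0.397
grip_force: 0.0
```

```bash
cat >> h.py <<'E'
yaw=np.radians(3.2); O=np.array([.599,.031,0])
def unit(p): c,s=np.cos(yaw),np.sin(yaw); return O+np.array([[c,-s,0],[s,c,0],[0,0,1]])@np.array(p)
AX=np.array([np.sin(np.radians(25))*np.cos(yaw+np.radians(210)),np.sin(np.radians(25))*np.sin(yaw+np.radians(210)),np.cos(np.radians(25))])
FOOT=unit([.022,-.145,.05]); YT=np.array([np.cos(yaw-np.radians(60)),np.sin(yaw-np.radians(60)),0])
def path(P,st,N):
    R0=Ro.from_rotvec(st["tool_rot"]).as_matrix(); w=Ro.from_matrix(R0.T@P[1]).as_rotvec()
    for k in range(N):
        Rk=R0@Ro.from_rotvec(w*k/N).as_matrix(); print(np.r_[Rk.T@(P[0]-st["position"])/N/.1,w/N/(np.pi/2)].round(3).tolist())
E
python3 - <<'E'
from h import *
st=ctrl.get_state(); print(st["position"],st["grip_width"])
path(pose(FOOT+.24*AX,-AX,YT),st,5)
E
```

```text
[0.62102006 0.17855592 0.27566403] 0.39683971967659387
[-0.697, -0.138, 0.012, -0.027, 0.05, 0.121]
[-0.709, -0.003, -0.047, -0.027, 0.05, 0.121]
[-0.69, 0.134, -0.099, -0.027, 0.05, 0.121]
[-0.642, 0.267, -0.144, -0.027, 0.05, 0.121]
[-0.567, 0.389, -0.178, -0.027, 0.05, 0.121]
```

Emit:
play_rows:
  increments:
    - [[-0.697,-0.138,0.012,-0.027,0.05,0.121,0.0],[-0.697,-0.138,0.012,-0.027,0.05,0.121,0.0]]

```text
time: 6.8
position: [0.6049, 0.1049, 0.2713]
tool_rot: [-2.43, -1.947, -0.14]
ft_force: [-0.7, -1.7, -0.8]
grip_width: 0.473
grip_force: 0.0
```

Emit:
play_rows:
  increments:
    - [[-0.709,-0.003,-0.047,-0.027,0.05,0.121,0.0],[-0.709,-0.003,-0.047,-0.027,0.05,0.121,0.0]]

```text
time: 7.0
position: [0.5887, 0.0333, 0.269]
tool_rot: [-2.581, -1.684, -0.268]
ft_force: [0.1, -2.1, -0.5]
grip_width: 0.497
grip_force: 0.0
```

Emit:
play_rows:
  increments:
    - [[-0.69,0.134,-0.099,-0.027,0.05,0.121,0.0],[-0.69,0.134,-0.099,-0.027,0.05,0.121,0.0]]

```text
time: 7.2
position: [0.5729, -0.0359, 0.2677]
tool_rot: [-2.697, -1.41, -0.394]
ft_force: [0.1, -1.1, -0.2]
grip_width: 0.502
grip_force: 0.0
```

Emit:
play_rows:
  increments:
    - [[-0.642,0.267,-0.144,-0.027,0.05,0.121,0.0],[-0.642,0.267,-0.144,-0.027,0.05,0.121,0.0]]

```text
time: 7.4
position: [0.5574, -0.105, 0.2664]
tool_rot: [-2.783, -1.126, -0.514]
ft_force: [0.2, -1.4, -0.5]
grip_width: 0.502
grip_force: 0.0
```

Emit:
play_rows:
  increments:
    - [[-0.567,0.389,-0.178,-0.027,0.05,0.121,0.0],[-0.567,0.389,-0.178,-0.027,0.05,0.121,0.0],[-0.567,0.389,-0.178,-0.027,0.05,0.121,0.0],[-0.567,0.389,-0.178,-0.027,0.05,0.121,0.0],[-0.567,0.389,-0.178,-0.027,0.05,0.121,0.0]]

```text
time: 7.9
position: [0.5442, -0.1674, 0.2656]
tool_rot: [-2.831, -0.851, -0.624]
ft_force: [0.5, 0.0, -0.5]
grip_width: 0.498
grip_force: 0.0
```

```bash
python3 - <<'E'
from h import *
st=ctrl.get_state(); im=ctrl.get_image("wrist"); tp=ctrl.get_image("top"); cv2.imwrite("pics/w3.png",im[:,:,::-1]); cv2.imwrite("pics/t3.png",tp[:,:,::-1]);np.save("w3.npy",np.r_[st["position"],st["tool_rot"]]); print(st["position"],st["joint_positions"].round(2),inc(pose(FOOT+.24*AX,-AX,YT),st))
cw=cam("wrist",st); 
for s in (.108,.08): print(proj(cw,FOOT+s*AX))
a=cv2.resize(im[:,:,::-1],None,fx=.75,fy=.75); b=cv2.resize(tp[180:235,205:300,::-1],(380,220),interpolation=2); b=cv2.copyMakeBorder(b,0,315-220,0,0,0); cv2.imwrite("pics/wt3.png",np.hstack([a,b]))
E
```

```text
[ 0.54421715 -0.16735193  0.26562279] [ 0.71  0.05 -0.28  1.88 -0.42  1.01 -0.37] [ 0.004  0.006 -0.019  0.001  0.002  0.003]
[287.17178638 225.47340732]
[287.00256052 213.83598622]
```

View pics/wt3.png

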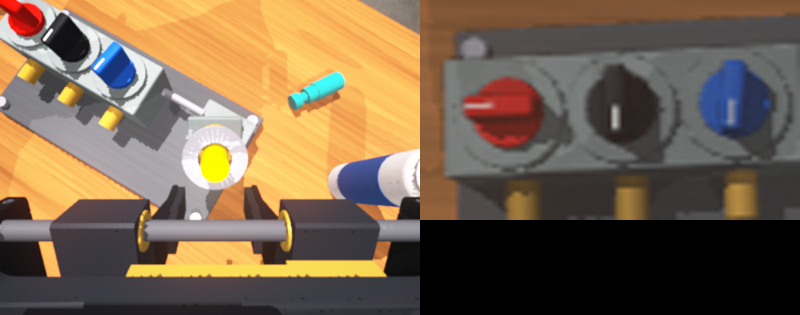

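The right-hand crop shows the red bar now lying crosswise with the other handles unmoved. In the wrist view the flange is at about (213,156) and the head at (213,163), both at 0.75 scale. Now to refine.

```bash
python3 - <<'E'
from h import *
v=np.load("w3.npy"); st=dict(position=v[:3],tool_rot=v[3:]); cw=cam("wrist",st)
im=cv2.imread("pics/w3.png")[:,:,::-1].copy()
m=hsv(im,(20,120,120),(34,255,255),(240,180,330,250)); cy,sy=cen(m)
c=max(cv2.findContours(m,0,1)[0],key=cv2.contourArea); print("yel",cy,sy,cv2.minEnclosingCircle(c))
# flange+head mask
w=hsv(im,(0,0,165),(180,70,255),(235,160,335,258))|m
w=cv2.morphologyEx(w,cv2.MORPH_OPEN,np.ones((5,5))); n,l,s,cc=cv2.connectedComponentsWithStats(w); i=1+np.argmax(s[1:,4]);print(s[i])
c=max(cv2.findContours((l==i).astype(np.uint8),0,1)[0],key=cv2.contourArea); e=cv2.fitEllipse(cv2.convexHull(c)); print("flange",e)
def onplane(p,s):
    C,d=ray(cw,p); q=FOOT+s*AX; return C+d*(AX@(q-C))/(AX@d)
f=cw[0]; print("exp flange px",72e-3*f/np.linalg.norm(FOOT+.08*AX-cw[4]))
R=Ro.from_rotvec(st["tool_rot"]).as_matrix()
for n_,p,s in (("flange",e[0],.08),):
    X=onplane(p,s); print(n_,X,"off from model, tool axes mm",(R.T@(X-FOOT-s*AX)*1e3).round(1))
o=im.copy(); cv2.ellipse(o,e,(255,0,0),1); cv2.circle(o,tuple(int(x) for x in cy),1,(0,0,255),-1)
# hole/head top: expected px of head top circle radius
ht=FOOT+.108*AX; print("head r px",15e-3*f/((cw[3]@(ht-cw[4]))[2]))
cv2.imwrite("pics/o3.png",cv2.resize(o[150:265,225:345,::-1],None,fx=5,fy=5))
E
```

```text
yel [286.29315389 216.60327677] [ 266  191   42   52 1709] ((286.4074401855469, 216.70333862304688), 25.710268020629883)
[ 235  160  100   98 8431]
flange ((278.81903076171875, 197.50294494628906), (112.24849700927734, 130.40428161621094), 37.935096740722656)
exp flange px 87.20334470437862
flange [ 0.6076439  -0.11851945  0.1283887 ] off from model, tool axes mm [14.  -6.7 -0.1]
head r px 20.209491379826783
```

View pics/o3.png

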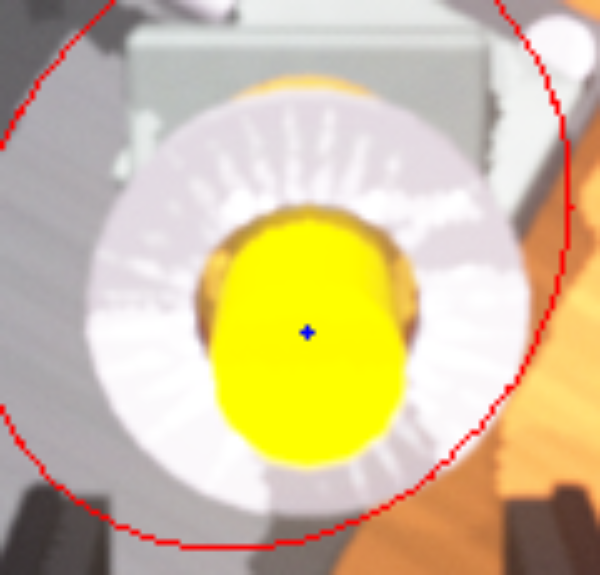

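Flange spans (87..530, 88..517) in the crop, centre px (286.3,210.0); head top centre ≈ (286.4,223.2), within ~2 mm of the model, so approach along the axis.

Emit:
play_rows:
  increments:
    - [[0.015,0.0,0.2,0,0.002,0.003,0.0],[0.015,0.0,0.4,0,0.002,0.003,0.0],[0.015,0.0,0.55,0,0.002,0.003,0.0],[0.015,0.0,0.7,0,0.002,0.003,0.0],[0.015,0.0,0.78,0,0.002,0.003,0.0],[0.015,0.0,0.82,0,0.002,0.003,0.0],[0.015,0.0,0.82,0,0.002,0.003,0.0],[0.015,0.0,0.82,0,0.002,0.003,0.0]]

```text
time: 8.8
position: [0.5739, -0.1503, 0.1923]
tool_rot: [-2.833, -0.84, -0.629]
ft_force: [1.1, -0.4, 0.4]
grip_width: 0.502
grip_force: 0.0
```

```bash
python3 - <<'E'
from h import *
st=ctrl.get_state(); im=ctrl.get_image("wrist"); 
print(inc(pose(FOOT+.15*AX,-AX,YT),st),st["ft_force"]@AX,st["ft_force"])
cv2.imwrite("pics/w4.png",cv2.resize(im[150:330,170:400,::-1],None,fx=3,fy=3))
E
```

```text
[ 0.005 -0.014  0.072  0.002  0.    -0.002] 0.12876495936619303 [ 1.06018251 -0.43115114  0.44566153]
```

View pics/w4.png

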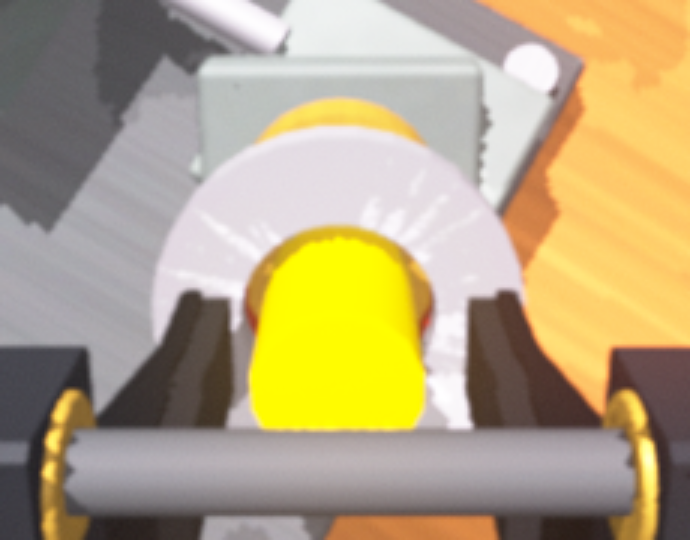

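Head centre (337) sits between the fingers (232/468), 2.4 mm off-centre along tool y. Correct that, then push gently.

Emit:
play_rows:
  increments:
    - [[0.01,-0.022,0.02,0,0,0,0.0],[0.01,-0.022,0.04,0,0,0,0.0],[0.01,-0.022,0.055,0,0,0,0.0],[0.01,-0.022,0.07,0,0,0,0.0],[0.01,-0.022,0.085,0,0,0,0.0],[0.01,-0.022,0.1,0,0,0,0.0],[0.01,-0.022,0.11,0,0,0,0.0],[0.01,-0.022,0.12,0,0,0,0.0]]

```text
time: 9.65
position: [0.5773, -0.1452, 0.1814]
tool_rot: [-2.833, -0.839, -0.627]
ft_force: [-4.5, -1.2, 5.5]
grip_width: 0.497
grip_force: 3.4
```

```bash
python3 - <<'E'
from h import *
st=ctrl.get_state(); print(inc(pose(FOOT+.136*AX,-AX,YT),st),st["ft_force"]@AX,st["ft_force"])
E
```

```text
[-0.001  0.009  0.09   0.002  0.001 -0.002] 6.905220067069537 [-4.54700915 -1.24728166  5.52639956]
```

Emit:
play_rows:
  increments:
    - [[0,0,0.015,0,0,0,0.0],[0,0,0.03,0,0,0,0.0],[0,0,0.042,0,0,0,0.0],[0,0,0.054,0,0,0,0.0],[0,0,0.066,0,0,0,0.0],[0,0,0.074,0,0,0,0.0],[0,0,0.08,0,0,0,0.0],[0,0,0.08,0,0,0,0.0]]

```text
time: 10.45
position: [0.58, -0.1435, 0.1745]
tool_rot: [-2.833, -0.839, -0.627]
ft_force: [-6.1, -0.2, 8.2]
grip_width: 0.498
grip_force: 4.9
```

```bash
python3 - <<'E'
from h import *
st=ctrl.get_state(); print(inc(pose(FOOT+.136*AX,-AX,YT),st),st["ft_force"]@AX,st["ft_force"])
E
```

```text
[-0.001  0.009  0.014  0.002  0.001 -0.002] 9.61645574189295 [-6.09495443 -0.17865483  8.18678059]
```

Emit:
play_rows:
  increments:
    - [[0,0,0.01,0,0,0,0.0],[0,0,0.02,0,0,0,0.0],[0,0,0.03,0,0,0,0.0],[0,0,0.037,0,0,0,0.0],[0,0,0.04,0,0,0,0.0],[0,0,0.04,0,0,0,0.0]]

```text
time: 11.05
position: [0.5809, -0.1431, 0.1727]
tool_rot: [-2.832, -0.84, -0.626]
ft_force: [-16.7, -0.4, 22.0]
grip_width: 0.501
grip_force: 13.1
```

```bash
python3 - <<'E'
from h import *
st=ctrl.get_state(); print(inc(pose(FOOT+.136*AX,-AX,YT),st),st["ft_force"]@AX,st["ft_force"])
E
```

```text
[-0.002  0.008 -0.007  0.001  0.001 -0.002] 25.91021950767998 [-16.67396135  -0.37094991  21.98804192]
```

At the stop (26 N, travel ended). Grip the head.

Emit:
play_rows:
  increments:
    - [[0,0,-0.005,0,0,0,-0.3],[0,0,-0.005,0,0,0,-1],[0,0,-0.005,0,0,0,-1],[0,0,-0.005,0,0,0,-1],[0,0,-0.005,0,0,0,-1],[0,0,-0.005,0,0,0,-1]]
  squeeze: 35

```text
time: 11.65
position: [0.5812, -0.1421, 0.173]
tool_rot: [-2.831, -0.84, -0.627]
ft_force: [-13.7, 1.1, 19.1]
grip_width: 0.338
grip_force: 38.6
```

```bash
python3 - <<'E'
from h import *
st=ctrl.get_state(); print(inc(pose(FOOT+.136*AX,-AX,YT),st),st["ft_force"]@AX,st["ft_force"],st["torque"],st["grip_width"])
E
```

```text
[-0.011  0.015 -0.007  0.001  0.    -0.001] 21.894381362793684 [-13.68913518   1.13717459  19.10677678] [1.06803013 1.73304321 0.85982595] 0.33752543532113755
```

Emit:
play_rows:
  increments:
    - [[0,0,-0.05,0,0,0,-1],[0,0,-0.1,0,0,0,-1],[0,0,-0.15,0,0,0,-1],[0,0,-0.2,0,0,0,-1],[0,0,-0.26,0,0,0,-1],[0,0,-0.26,0,0,0,-1]]

```text
time: 12.25
position: [0.5723, -0.1487, 0.1948]
tool_rot: [-2.833, -0.839, -0.628]
ft_force: [2.2, 1.1, 0.3]
grip_width: 0.336
grip_force: 35.0
```

```bash
python3 - <<'E'
from h import *
st=ctrl.get_state(); print(inc(pose(FOOT+.136*AX,-AX,YT),st),st["ft_force"]@AX,st["ft_force"],st["grip_width"])
E
```

```text
[-0.002  0.008  0.237  0.002  0.    -0.002] -0.7307501224269414 [2.18340255 1.07373514 0.31980737] 0.33580506353641343
```

Emit:
play_rows:
  increments:
    - [[0,0,-0.08,0,0,0,-1],[0,0,-0.16,0,0,0,-1],[0,0,-0.24,0,0,0,-1],[0,0,-0.35,0,0,0,-1],[0,0,-0.5,0,0,0,-1],[0,0,-0.7,0,0,0,-1],[0,0,-0.8,0,0,0,-1],[0,0,-0.8,0,0,0,-1]]

```text
time: 13.05
position: [0.5439, -0.1679, 0.2687]
tool_rot: [-2.835, -0.839, -0.631]
ft_force: [1.0, 0.7, -1.8]
grip_width: 0.339
grip_force: 35.0
```

```bash
python3 - <<'E'
from h import *
st=ctrl.get_state(); print(st["position"],st["ft_force"],st["grip_width"],st["joint_positions"].round(2))
w=ctrl.get_image("wrist"); s=ctrl.get_image("scene"); t=ctrl.get_image("top"); ct=cam("top")
a=cv2.resize(w,(400,300)); b=cv2.resize(s[170:320,40:340],(400,200)); b=cv2.copyMakeBorder(b,0,100,0,0,0)
cv2.imwrite("pics/p5.png",np.hstack([a,b])[:,:,::-1]); cv2.imwrite("pics/t5.png",t[:,:,::-1])
t=cv2.imread("pics/top0.png")[:,:,::-1].copy()
g=cv2.cvtColor(t,cv2.COLOR_RGB2GRAY)
hs=cv2.cvtColor(t,cv2.COLOR_RGB2HSV)
m=((hs[:,:,2]<60)&~((hs[:,:,0]<22)&(hs[:,:,1]>90)&(hs[:,:,2]>40))).astype(np.uint8)*255; k=np.zeros_like(m);k[238:322,405:502]=1;m*=k
m=cv2.morphologyEx(m,cv2.MORPH_OPEN,np.ones((7,7)))
c=max(cv2.findContours(m,0,1)[0],key=cv2.contourArea); r=cv2.minAreaRect(c); print(r,[onz(ct,p,.02)[:2].round(3).tolist() for p in cv2.boxPoints(r)],onz(ct,r[0],.02))
E
```

```text
[ 0.54391285 -0.16788513  0.26865393] [ 1.0460305   0.70989168 -1.82606467] 0.3394324740735802 [ 0.71  0.04 -0.28  1.88 -0.42  1.01 -0.37]
((452.2218322753906, 279.54864501953125), (56.38997268676758, 64.0001220703125), 86.42366790771484) [[0.519, -0.315], [0.532, -0.479], [0.39, -0.481], [0.377, -0.32]] [ 0.4537453  -0.39877819  0.02      ]
```

View pics/p5.png

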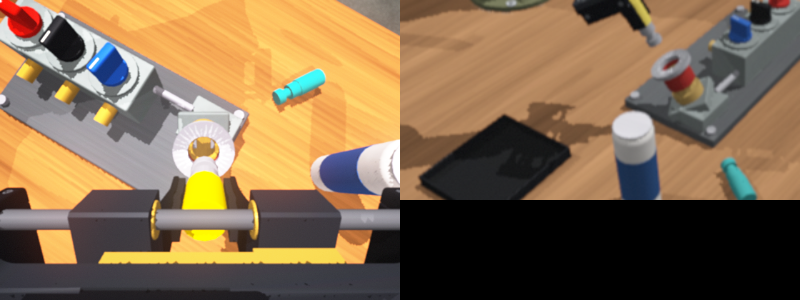

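The plug is out and in the gripper. The sleeve is forward again, with its red barrel fully visible at (682,75). The tray centre is at about (0.453, −0.399).

```bash
python3 - <<'E'
from h import *
st=ctrl.get_state()
path(pose([.453,-.399,.17],[0,0,-1],YT),st,4)
print(onz(cam("top"),(434,173),.17))
E
```

```text
[-0.561, 0.364, 0.004, 0.0, -0.069, -0.001]
[-0.557, 0.364, 0.065, 0.0, -0.069, -0.001]
[-0.547, 0.364, 0.125, 0.0, -0.069, -0.001]
[-0.531, 0.363, 0.184, 0.0, -0.069, -0.001]
[ 0.69691494 -0.31053497  0.17      ]
```

Emit:
play_rows:
  increments:
    - [[-0.28,0.18,0.0,0,-0.035,0,-1],[-0.561,0.364,0.004,0,-0.069,-0.001,-1],[-0.561,0.364,0.004,0,-0.069,-0.001,-1]]

```text
time: 13.5
position: [0.5192, -0.2284, 0.24]
tool_rot: [-2.891, -0.851, -0.47]
ft_force: [-0.0, -0.8, -1.8]
grip_width: 0.338
grip_force: 35.0
```

Emit:
play_rows:
  increments:
    - [[-0.28,0.18,0.03,0,-0.035,0,-1],[-0.557,0.364,0.065,0,-0.069,-0.001,-1],[-0.557,0.364,0.065,0,-0.069,-0.001,-1]]

```text
time: 13.8
position: [0.4967, -0.2859, 0.2162]
tool_rot: [-2.939, -0.869, -0.317]
ft_force: [-0.0, 0.9, -2.6]
grip_width: 0.342
grip_force: 35.0
```

Emit:
play_rows:
  increments:
    - [[-0.28,0.18,0.06,0,-0.035,0,-1],[-0.547,0.364,0.125,0,-0.069,-0.001,-1],[-0.547,0.364,0.125,0,-0.069,-0.001,-1]]

```text
time: 14.1
position: [0.4743, -0.3435, 0.1924]
tool_rot: [-2.979, -0.884, -0.16]
ft_force: [-1.2, 0.6, -2.9]
grip_width: 0.333
grip_force: 35.0
```

Emit:
play_rows:
  increments:
    - [[-0.28,0.18,0.09,0,-0.035,0,-1],[-0.531,0.363,0.184,0,-0.069,-0.001,-1],[-0.531,0.363,0.184,0,-0.069,-0.001,-1],[-0.531,0.363,0.184,0,-0.069,-0.001,-1],[-0.531,0.363,0.184,0,-0.069,-0.001,-1]]

```text
time: 14.6
position: [0.4548, -0.3978, 0.171]
tool_rot: [3.008, 0.903, 0.007]
ft_force: [0.3, 0.5, -1.7]
grip_width: 0.335
grip_force: 35.0
```

```bash
python3 - <<'E'
from h import *
st=ctrl.get_state()
print(inc(pose([.453,-.399,.12],[0,0,-1],YT),st),st["ft_force"],st["joint_positions"].round(2))
# plug axis in the wrist picture: head edges vs stem
t=ctrl.get_image("top"); s=ctrl.get_image("scene")
for n,im in (("top",t),("scene",s)):
    c=cam(n); 
    print(n,[proj(c,X).round(0) for X in (st["position"]+[0,0,-.05],st["position"]+[0,0,-.114])])
cv2.imwrite("pics/t6.png",t[:,:,::-1]);cv2.imwrite("pics/s6.png",s[:,:,::-1])
E
```

```text
[-0.024 -0.001  0.51   0.001 -0.003  0.003] [ 0.33346454  0.49469748 -1.71309497] [ 0.78  0.31 -0.12  1.71  0.04  1.11 -0.34]
top [array([469., 281.]), array([458., 280.])]
scene [array([103., 255.]), array([109., 277.])]
```

Emit:
play_rows:
  increments:
    - [[-0.02,0,0.15,0.001,-0.003,0.003,-1],[-0.02,0,0.3,0.001,-0.003,0.003,-1],[-0.02,0,0.4,0.001,-0.003,0.003,-1],[-0.02,0,0.45,0.001,-0.003,0.003,-1],[-0.02,0,0.47,0.001,-0.003,0.003,-1],[-0.02,0,0.49,0.001,-0.003,0.003,-1],[-0.02,0,0.49,0.001,-0.003,0.003,-1]]

```text
time: 15.4
position: [0.4522, -0.4009, 0.122]
tool_rot: [3.01, 0.893, -0.003]
ft_force: [-0.8, 0.4, -1.9]
grip_width: 0.337
grip_force: 35.0
```

Emit:
play_rows:
  increments:
    - [[0,0,0.01,0,0,0,-1],[0,0,0.02,0,0,0,-1],[0,0,0.03,0,0,0,-1],[0,0,0.03,0,0,0,-1]]

```text
time: 15.8
position: [0.4521, -0.4007, 0.1188]
tool_rot: [3.01, 0.893, -0.004]
ft_force: [1.5, 0.2, -2.0]
grip_width: 0.332
grip_force: 35.0
```

Emit:
play_rows:
  increments:
    - [[0,0,0.007,0,0,0,-1],[0,0,0.014,0,0,0,-1],[0,0,0.014,0,0,0,-1]]

```text
time: 16.1
position: [0.4522, -0.4008, 0.1179]
tool_rot: [3.01, 0.893, -0.003]
ft_force: [-0.3, 0.9, 1.5]
grip_width: 0.34
grip_force: 35.0
```

Contact. Release gently.

Emit:
play_rows:
  increments:
    - [[0,0,0.003,0,0,0,-1],[0,0,0.003,0,0,0,-1]]
  squeeze: 5

```text
time: 16.3
position: [0.4524, -0.4009, 0.1178]
tool_rot: [3.009, 0.893, -0.003]
ft_force: [-1.2, 1.5, 4.5]
grip_width: 0.344
grip_force: 5.0
```

Emit:
play_rows:
  increments:
    - [[0,0,0.003,0,0,0,-0.28],[0,0,0.003,0,0,0,-0.2],[0,0,0.003,0,0,0,-0.1],[0,0,0.003,0,0,0,0.0],[0,0,0.003,0,0,0,0.1],[0,0,0.003,0,0,0,0.1],[0,0,0.003,0,0,0,0.1]]

```text
time: 17.0
position: [0.4521, -0.4008, 0.1168]
tool_rot: [3.01, 0.893, -0.004]
ft_force: [0.3, -0.2, 1.3]
grip_width: 0.541
grip_force: 0.0
```

Emit:
play_rows:
  increments:
    - [[0,0,-0.1,0,0,0,0.1],[0,0,-0.25,0,0,0,0.1],[0,0,-0.4,0,0,0,0.1],[0,0,-0.6,0,0,0,0.1],[0,0,-0.8,0,0,0,0.1],[0,0,-1,0,0,0,0.1],[0,0,-1,0,0,0,0.1],[0,0,-1,0,0,0,0.1]]

```text
time: 17.8
position: [0.4526, -0.4007, 0.2182]
tool_rot: [3.008, 0.893, -0.002]
ft_force: [-0.2, 0.1, -0.7]
grip_width: 0.55
grip_force: 0.0
```

Emit:
play_rows:
  increments:
    - [[-0.5,0,-0.3,0,0,0,0.1],[-0.7,0,-0.5,0,0,0,0.1],[-0.7,0,-0.5,0,0,0,0.1],[-0.7,0,-0.5,0,0,0,0.1],[-0.7,0,-0.5,0,0,0,0.1]]

```text
time: 18.3
position: [0.3943, -0.4371, 0.2656]
tool_rot: [-3.01, -0.896, 0.004]
ft_force: [0.4, 0.9, -0.8]
grip_width: 0.552
grip_force: 0.0
```

```bash
python3 - <<'E'
from h import *
st=ctrl.get_state(); print(st["position"],st["ft_force"])
w=ctrl.get_image("wrist"); s=ctrl.get_image("scene"); t=ctrl.get_image("top")
a=cv2.resize(w,(400,300)); b=cv2.resize(s[140:340,40:390],(400,229)); b=cv2.copyMakeBorder(b,0,71,0,0,0); c=cv2.resize(t[120:330,130:515],(800,436))[:290]
c=np.vstack([cv2.resize(t[130:330,120:520],(580,290)).copy()]); c=cv2.copyMakeBorder(c,0,0,0,220,0)
cv2.imwrite("pics/f.png",np.vstack([np.hstack([a,b]),c])[:,:,::-1])
E
```

```text
[ 0.39428295 -0.43711697  0.26557941] [ 0.38334043  0.91129698 -0.82612873]
```

View pics/f.png

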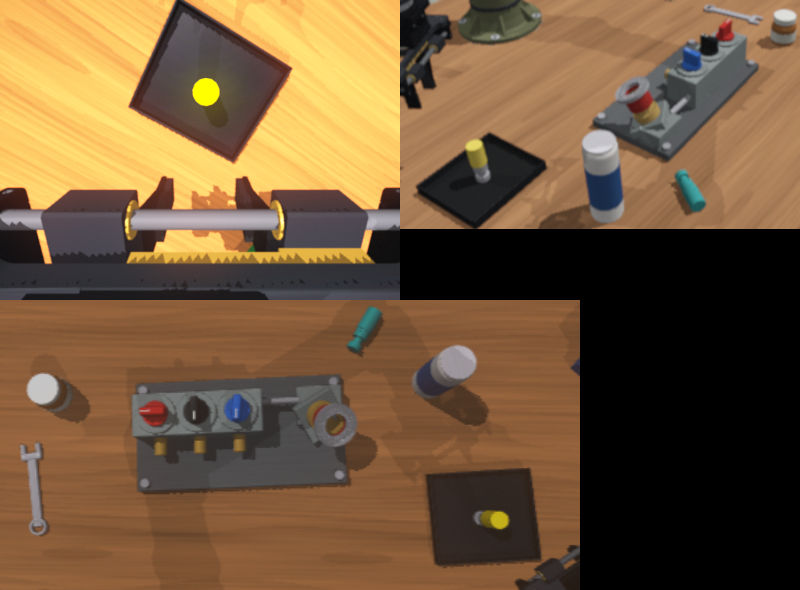

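The plug stands upright in the tray at (478,160). The sleeve is forward and the socket empty, the red bar is crosswise, and everything else is in place.

```bash
python3 -c "
from bench import ctrl
print(ctrl.close_job())"
```

```text
the job is handed in; nothing more can be done
None
```

I handed the job in at about 18.5 s of the 58 s allowed. The red valve is shut at its stop, the sleeve has sprung forward again, and the plug stands upright on its nose in the drip tray. The last pictures show everything else where it was.

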